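# Unlock the spice carousel and hold the shaker at the front

### The arm

A 6-joint arm with a two-finger parallel gripper is mounted at the origin on a cart in front of the work surface, level with it; the furniture and walls round the work are solid. World frame = base frame: x ahead of the robot, y to its left, z up, the work surface at z = 0. Lengths are in m, angles in rad, forces in N, time in s.
With the tool pointing down it reaches from about 0.375 to 0.975 m from the base axis. Payload 3.8 kg.
Tool frame: the origin (TCP) lies midway between the tips of the shut fingers; the grasp point (between the pads) lies 19 mm behind it; x points along the fingers, y is the direction in which the jaws open and shut, and the axes are right-handed (so a half turn about x gives the same grasp; the last joint's range is limited). The gripper opens to 88 mm and grips with 3 to 60 N. Pads are 18 mm wide; open, the fingers measure 123 mm over their backs; the gripper's body (75 mm by 187 mm) begins 45 mm behind the grasp point.
Start: joints at [1.311, 0.264, 1.604, -0, 1.274, -0.037], TCP at [0.149, 0.658, 0.239] pointing down, gripper open.
Joint ranges: [-2.63, 2.63], [-0.94, 2.18], [0.31, 2.57], [-1.31, 4.45], [0, 2.66], [-2.55, 2.55]. Speed limits (rad/s): [2.57, 2.57, 3.14, 3.14, 3.14, 3.14].

### API

Orientations are given as a rotation vector (axis times angle).
In Python, from cell import manip, inverse_kinematics, cams, order gives the robot as it stands. Calls block until the motion is done:
- manip.move_pose(position, orientation): joint-space move of the TCP to a pose.
- manip.move_linear(position, rate=0.15, rot=None): straight line of the TCP; rot=None keeps the orientation; rate is the mean speed in m/s.
- manip.set_joints(angles): joint-space move.
- manip.set_gripper(opening, force=None): finger opening in m; force is the grip in N (None keeps the last); returns when the fingers have stopped.
- manip.dwell(seconds).
- inverse_kinematics(position, orientation): joint angles nearest the present ones, or None.
- manip.state(): the state.
- cams.capture(name): name is "scene" or "side" or "wrist"; returns a dict with "image" (384x512x3 uint8, blue, green, red), "z_map" (384x512 float32, m along the optical axis (not along the pixel's ray), 0 where there is no reading), "intrinsics" (3x3 intrinsics, pixels), "k1" (the pictures are not rectified: a ray, as slopes to the right and down, at radius r is drawn at 1 + k1 r^2 times it, then the intrinsics apply), "position" and "orientation" of the camera in the world; the wrist camera has in their place "T_tool_cam" (4x4, takes a point from camera to tool coordinates, whose origin is the TCP and whose axes are the tool frame's). Camera axes: x right, y down, z forward; pixel columns grow to the right and rows downward; lengths in m; the calibration is good to about 2 mm. A picture is of the moment at which its call begins: read the wrist's pose just before it.
A pose or a line that the arm cannot do raises manip.IKError and nothing moves.
- order.close_job(): hands the job in, once; it reports no verdict.
The state is a dict: "clock": time; "joint_pos": joint angles; "joint_velocities": joint speeds; "tau": joint torques, N m; "tool_pos": TCP position; "tcp_rot": TCP orientation; "contact_force": force on the tool from outside, world axes, zero at the start; "moment": the same for the moment, N m; "gripper_width": finger opening in m.
Only numpy, scipy, OpenCV 4.12 (cv2) and the standard library are available. Lean on these libraries where they do the work, as an engineer would, in place of code of your own. Each camera call takes 0.05 s, during which the arm holds its last target.

### The job

The spice carousel is locked: press the button on its front fully down and let it come up again. Then turn the carousel until the glass shaker, the only one that is lower than the spice jars and has a domed, pierced top, stands at the front, straight behind the button, and finish while you are still holding the turntable there, still and with your grip on it, so that I can take the shaker out. Leave every jar standing in its place on the carousel and do not disturb the other things on the worktop.

Things in the scene. Friction and masses are not known exactly. Their poses are not given: they have to be found in the camera images.
- carousel: The fixed foot of the spice carousel: a dark steel disc 156 mm in diameter with a small box (56 x 46 x 34 mm) standing out at its front that holds the lock button. Does not move. Origin on the worktop on the turning axis, z up; its -x axis points to the front, from the turning axis to the button (front is roughly towards the robot, turned up to 30 degrees to either side).
- carousel_front (a point): The front place of the carousel, a point that does not turn: 60 mm from the turning axis towards the button, at the height of the deck's top (41 mm above the worktop); axes as carousel. The shaker must finish standing over it. The place there is empty at the start.
- button_top (a point): Centre of the top of the lock button, a round grey button 30 mm in diameter on the box at the front, 140 mm from the turning axis and 48 mm above the worktop; press it straight down. It stands 12 mm proud of the box and goes down 8 mm.
- lock_button (a joint): Travel of the lock button: 0 up, 0.008 m fully down. A spring brings it back up; fully down takes about 3.5 N in all.
- lock_bolt (a joint): The lock's sliding steel bolt (10 x 10 mm), whose nose stands between two teeth under the deck: 0 locked (the turntable has only about 1 degree of play), free above 0.005 m. Pressing the button fully down draws it out to about 0.008 m, and it stays out (its tail then shows at the front of the box), so the turntable is free to turn. Nothing locks it again.
- turntable (a joint): Turning angle of the turntable in rad, anticlockwise from above, 0 at the start, no end stops. It stays where it is left (friction about 0.04 N m). The turntable is a wooden deck 188 mm in diameter, 27 to 41 mm above the worktop, with six jar places at 60 degree steps on a circle of 60 mm radius, each with a wire hoop 49 mm wide inside at 39 mm above the deck, a steel post 13 mm thick in the middle and a wooden bar handle on top of it.
- handle (a point): Centre of the wooden bar handle on top of the post, on the turning axis, 199 mm above the worktop: the bar is 72 mm long (along its x axis, level), 16 mm thick (y) and 26 mm high (z); it turns with the turntable, and at the start lies along the foot's x axis. The tops of the jars are 52 mm below this point.
- shaker_center (a point): The glass shaker: centre half-way up. 44 mm in diameter, 90 mm high, clear glass with a grey domed top with small holes; the only one on the carousel. Stands loose in one of the five places that are not at the front; its hoop leaves it 2 to 3 mm of play.
- spice_1_center (a point): A spice jar standing loose on the carousel (centre half-way up): 45 mm in diameter, 106 mm high, screw cap. The four are alike; each stands in a place of its own.
- spice_2_center (a point): A spice jar standing loose on the carousel (centre half-way up): 45 mm in diameter, 106 mm high, screw cap. The four are alike; each stands in a place of its own.
- spice_3_center (a point): A spice jar standing loose on the carousel (centre half-way up): 45 mm in diameter, 106 mm high, screw cap. The four are alike; each stands in a place of its own.
- spice_4_center (a point): A spice jar standing loose on the carousel (centre half-way up): 45 mm in diameter, 106 mm high, screw cap. The four are alike; each stands in a place of its own.
- loose_jar_center (a point): A spice jar like the others that stands on the worktop by the kettle (centre half-way up); leave it alone.
- tea_mug_center (a point): A white mug 79 mm in diameter, 96 mm high, on the worktop (point half-way up); leave it alone.
There are look-alikes about, which are no part of the job. What is shaped like the part that bears spice_4_center but purple is not meant.

How it is judged:
On the way, in this order (a step that is already met when the one before it is completed fails the run):
1. the lock button is pressed fully down (value of joint lock_button above 0.007 m), for 0.05 s.
2. the button has come up again and the bolt is drawn out (value of joint lock_button below 0.002 m and value of joint lock_bolt above 0.0055 m), for 0.1 s.
3. the carousel is turned so that the shaker stands at the front (y of shaker_center in the frame of carousel_front between -0.01 and 0.01 m and x of shaker_center in the frame of carousel_front between -0.012 and 0.012 m), for 0.2 s.
At the end, for the whole second after the job is handed in: The shaker stands upright at the front of the carousel, within 10 mm sideways and 12 mm in depth of the front place; the turntable is still (under 0.05 rad/s) and the fingers hold it (more than 2 N of contact); the button is up and the bolt drawn out; all five jars stand upright in their places (all of step 2 and all of step 3 and angle between each of shaker_center, spice_1_center, spice_2_center, spice_3_center, spice_4_center's own z axis and vertical below 0.2 rad and velocity of joint turntable between -0.05 and 0.05 rad/s and contact force between the fingers and turntable above 2 N); the arm keeps its last pose, push and grip.
It fails at once if a jar is lifted out of its place on the carousel or knocked over (height (world z) of shaker_center above 0.106 m or angle between any of shaker_center, spice_1_center, spice_2_center, spice_3_center, spice_4_center's own z axis and vertical above 0.35 rad or height (world z) of any of spice_1_center, spice_2_center, spice_3_center, spice_4_center above 0.114 m).
It fails at once if the mug or the jar on the worktop is moved more than 20 mm (distance of any of tea_mug_center, loose_jar_center from where it was at the start of the episode above 0.02 m).
It also fails if it takes over 72 s, if anything falls off the work surface, if the arm or the gripper's body presses on something with over 40 N, if the wrist force passes 120 N, or if a joint passes its speed limit or range.

## Working session

There is one attempt and no reset: what is moved stays moved. The work goes in short steps, each a Python script; the robot and the scene stay as the last script left them, time stands still between calls to the robot, and variables do not carry over. Pictures are saved under pics/ and viewed, and the job is handed in when it is done.

```bash
ls; mkdir -p pics
python3 - <<'E'
from cell import manip,cams
import cv2,numpy as np
s=manip.state(); print(s['clock'],s['tool_pos'],s['tcp_rot'],s['gripper_width'])
ims=[]
for n in ['scene','side','wrist']:
    c=cams.capture(n)
    np.savez(f'pics/{n}0.npz',**{k:v for k,v in c.items()})
    cv2.imwrite(f'pics/{n}0.png',c['image'])
    print(n,c['intrinsics'].tolist() if hasattr(c['intrinsics'],'tolist') else c['intrinsics'],c['k1'],c.get('position'),c.get('orientation'),c.get('T_tool_cam'))
E
```

```text
pics
0.0 [0.14896888 0.65762578 0.23742404] [ 0.17321614  1.56405512 -0.17664408] 0.08773946277983241
scene [[482.2221240084245, 0.0, 252.72751627836806], [0.0, 482.2221240084245, 180.37831151518247], [0.0, 0.0, 1.0]] -0.1118343664677331 [-0.0180331  -0.63476027  0.79244037] [-2.08418574  0.75746555 -0.40946808] None
side [[355.1003141350667, 0.0, 255.50139993799996], [0.0, 355.1003141350667, 191.73949343077845], [0.0, 0.0, 1.0]] -0.08608839328293834 [0.47489683 0.83357883 0.46759699] [-0.16065343  2.5387308  -1.72164554] None
wrist [[275.54995390595195, 0.0, 255.96476514919183], [0.0, 275.54995390595195, 193.2039511779994], [0.0, 0.0, 1.0]] 0.015690728947757658 None None [[-9.47551752e-05 -3.05629782e-01  9.52150423e-01 -1.46386649e-01]
 [ 9.99999682e-01 -7.82921021e-04 -1.51792020e-04 -1.22418609e-03]
 [ 7.91850743e-04  9.52150106e-01  3.05629759e-01 -7.86121728e-02]
 [ 0.00000000e+00  0.00000000e+00  0.00000000e+00  1.00000000e+00]]
```

View pics/scene0.png

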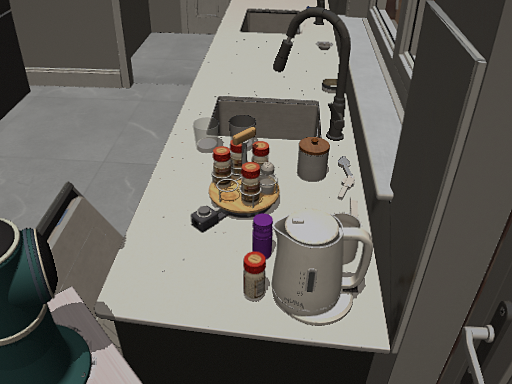

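View pics/side0.png

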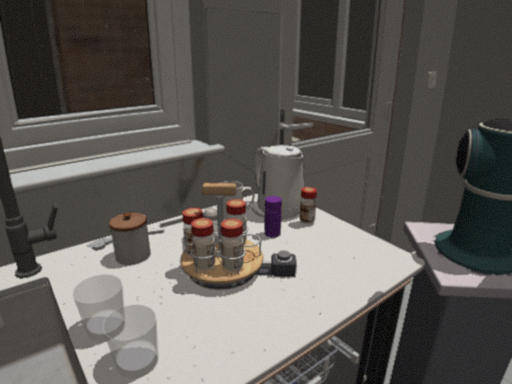

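View pics/wrist0.png

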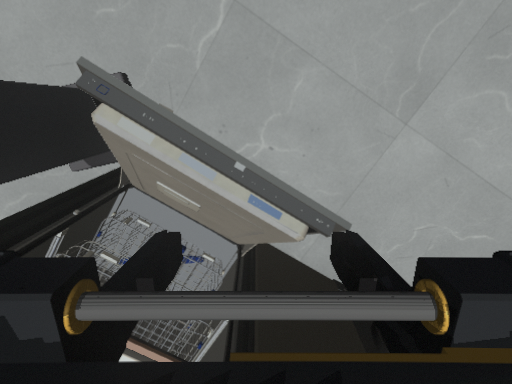

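The scene view shows the carousel at about (243,185), with its handle at (243,135) and the button at (204,211). The loose jar is at (255,275), a purple look-alike at (262,235), and the kettle at (310,265). I'll enlarge the carousel.

Run:
```python
import cv2,numpy as np
a=cv2.imread('pics/scene0.png')[110:260,170:370]; cv2.imwrite('pics/c1.png',cv2.resize(a,None,fx=4,fy=4,interpolation=cv2.INTER_CUBIC))
a=cv2.imread('pics/side0.png')[170:290,160:330]; cv2.imwrite('pics/c2.png',cv2.resize(a,None,fx=4.5,fy=4.5,interpolation=cv2.INTER_CUBIC))
```

```text
(no output)
```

View pics/c1.png

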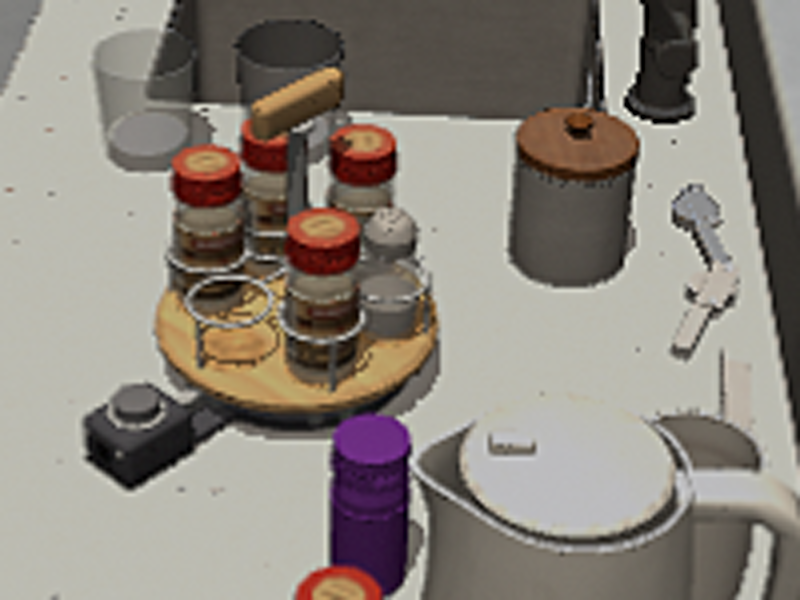

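View pics/c2.png

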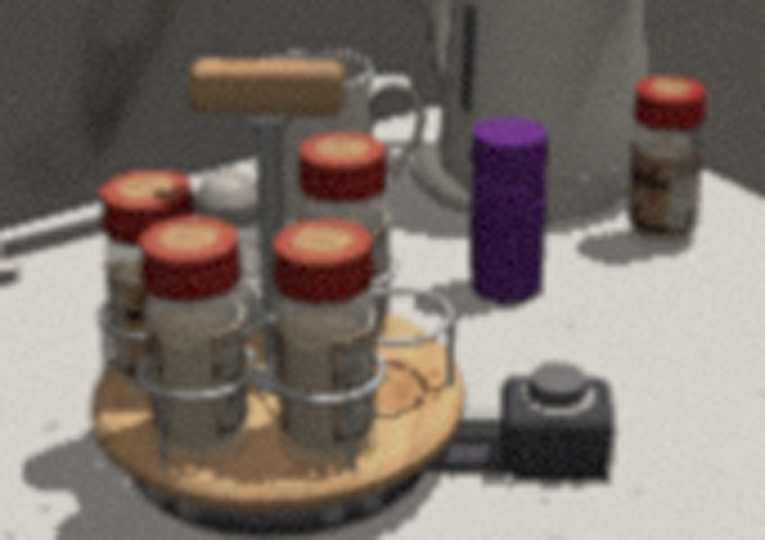

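The shaker is the low grey pierced dome at scene pixel (267,170). The other four jars all have tall red caps: (222,152), (237,146), (261,148) and (251,170). Going anticlockwise from the empty front place, the order is jar, then shaker, so I need about -120° of turn. Next I'll measure the geometry from the depth clouds.

```bash
cat > h.py <<'E'
import cv2,numpy as np
from scipy.spatial.transform import Rotation as R
def cloud(c,T=None):
    """world points HxWx3 from depth; T = 4x4 cam->world"""
    K=np.array(c['intrinsics']);k1=float(c['k1']);z=np.array(c['z_map'])
    h,w=z.shape;u,v=np.meshgrid(np.arange(w),np.arange(h))
    p=cv2.undistortPoints(np.stack([u,v],-1).reshape(-1,1,2).astype(np.float64),K,np.array([k1,0,0,0,0.])).reshape(h,w,2)
    P=np.dstack([p*z[...,None],z])
    if T is None:
        T=np.eye(4);T[:3,:3]=R.from_rotvec(c['orientation']).as_matrix();T[:3,3]=c['position']
    W=P@T[:3,:3].T+T[:3,3]; W[z<=0]=np.nan
    return W
def toolT(s):
    T=np.eye(4);T[:3,:3]=R.from_rotvec(s['tcp_rot']).as_matrix();T[:3,3]=s['tool_pos'];return T
def circ(P):
    A=np.c_[2*P,np.ones(len(P))];x=np.linalg.lstsq(A,(P**2).sum(1),rcond=None)[0]
    return x[:2],np.sqrt(x[2]+x[:2]@x[:2])
E
python3 - <<'E'
from h import *
for n,boxes in [('scene',dict(handle=(225,120,262,148),deck=(205,180,282,218),button=(194,203,216,222),shk=(260,158,276,173))),('side',dict(handle=(200,180,240,198),deck=(178,230,268,285),button=(272,248,298,268)))]:
    c=np.load(f'pics/{n}0.npz',allow_pickle=True); W=cloud(c); im=c['image']; hsv=cv2.cvtColor(im,cv2.COLOR_BGR2HSV)
    for k,(a,b,x,y) in boxes.items():
        w=W[b:y,a:x]; hh=hsv[b:y,a:x]
        wood=(hh[...,0]>8)&(hh[...,0]<25)&(hh[...,1]>90)
        if k=='handle': m=wood&(w[...,2]>0.17)&(w[...,2]<.23)
        elif k=='deck': m=wood&(abs(w[...,2]-.041)<.008)
        elif k=='button': m=(abs(w[...,2]-.048)<.004)
        else: m=w[...,2]>0.1
        p=w[m]
        if len(p)<5: print(n,k,len(p)); continue
        print(n,k,len(p),'med',np.median(p,0).round(4),'min',p.min(0).round(3),'max',p.max(0).round(3))
        if k=='deck':
            q=p[:,:2].astype(np.float32); hull=cv2.convexHull(q)[:,0]; print(' circ',cv2.minEnclosingCircle(q))
        if k=='handle':
            print(' rect',cv2.minAreaRect(p[:,:2].astype(np.float32)),'top',np.percentile(p[:,2],[5,50,95]))
        if k=='button': print(' enc',cv2.minEnclosingCircle(p[:,:2].astype(np.float32)))
E
```

```text
scene handle 238 med [0.6312 0.1517 0.2041] min [0.601 0.145 0.182] max [0.673 0.165 0.213]
 rect ((0.6369699239730835, 0.15469329059123993), (0.0722641572356224, 0.014375872910022736), 6.078317165374756) top [0.19066257 0.20410632 0.21161049]
scene deck 1080 med [0.5907 0.1241 0.0398] min [0.542 0.062 0.033] max [0.718 0.238 0.049]
 circ ((0.6321210861206055, 0.15201038122177124), 0.0933007225394249)
scene button 74 med [0.4957 0.1437 0.0467] min [0.483 0.13  0.044] max [0.511 0.158 0.05 ]
 enc ((0.496772438287735, 0.1439431756734848), 0.01502158772200346)
scene shk 174 med [0.6694 0.1038 0.119 ] min [0.652 0.088 0.101] max [0.711 0.15  0.131]
side handle 371 med [0.6373 0.164  0.2017] min [0.602 0.155 0.189] max [0.672 0.17  0.212]
 rect ((0.6371658444404602, 0.16197635233402252), (0.06941099464893341, 0.013218767009675503), 4.272729873657227) top [0.19017038 0.20165915 0.21104017]
side deck 1219 med [0.616  0.2124 0.0395] min [0.545 0.088 0.033] max [0.725 0.253 0.048]
 circ ((0.635642409324646, 0.16475912928581238), 0.09071027487516403)
side button 79 med [0.4979 0.1478 0.0465] min [0.484 0.13  0.044] max [0.513 0.16  0.049]
 enc ((0.49848008155822754, 0.14487488567829132), 0.015299936756491661)
```

Run:
```python
from h import *
from cell import manip,inverse_kinematics
H=np.zeros((28,24))
for n in ['scene','side']:
    c=np.load(f'pics/{n}0.npz',allow_pickle=True); W=cloud(c); im=c['image']; hsv=cv2.cvtColor(im,cv2.COLOR_BGR2HSV)
    m=(hsv[...,0]>125)&(hsv[...,0]<155)&(hsv[...,1]>120); p=W[m]; print(n,'purple',len(p),np.nanmedian(p,0).round(3),np.nanmax(p,0).round(3),np.nanmin(p,0).round(3))
    P=W.reshape(-1,3); P=P[np.isfinite(P).all(1)]
    P=P[(P[:,0]>.2)&(P[:,0]<1.04)&(P[:,1]>-.32)&(P[:,1]<.4)&(P[:,2]<.6)]
    i=((P[:,0]-.2)/.03).astype(int);j=((P[:,1]+.32)/.03).astype(int); np.maximum.at(H,(i,j),P[:,2])
print('cols y:',[round(-.32+.03*j,2) for j in range(24)])
for i in range(28): print('%.2f'%(.2+.03*i),' '.join('%3d'%(1000*h) for h in H[i]))
s=manip.state(); print(R.from_rotvec(s['tcp_rot']).as_matrix().round(3))
def rot(a):
    y=np.array([np.cos(a),np.sin(a),0]);x=np.array([0,0,-1.]);return R.from_matrix(np.c_[x,y,np.cross(x,y)]).as_rotvec()
th=np.radians(5.6)
for d in (90,-90):
    print('btn',d,inverse_kinematics([.4975,.1445,.1],rot(th+np.radians(d))))
    for r in (0,-30,-60,-90,-120,-150): 
        q=inverse_kinematics([.636,.158,.18],rot(th+np.radians(d+r))); print(d,r,None if q is None else np.round(q,2))
```

```text
scene purple 742 [ 0.528 -0.042  0.076] [1.9   1.486 0.463] [ 0.021 -0.071 -0.21 ]
side purple 623 [ 0.534 -0.01   0.06 ] [0.557 0.093 0.294] [ 0.086 -0.049 -0.427]
cols y: [-0.32, -0.29, -0.26, -0.23, -0.2, -0.17, -0.14, -0.11, -0.08, -0.05, -0.02, 0.01, 0.04, 0.07, 0.1, 0.13, 0.16, 0.19, 0.22, 0.25, 0.28, 0.31, 0.34, 0.37]
0.20   0   0   0   0   0   0   0   0   0   0   2   4   3   3   3   2   0   0   0   0   0   0   0   0
0.23   0   0   0   0   0   0   0   0   2   4   3   3   3   3   3   3   1   0   0   0   0   0   0   0
0.26   0   0   0   0   0   0   0   1   3   4   4   3   3   3   2   2   2   1   0   0   0   0   0   0
0.29   0   0   0   0   0   0   3   4   3   3   2   3   4   3   2   4   4   3   3   0   0   0   0   0
0.32   0   0   0   0   0   3   4   3   3   3   2   2   4   2   5   3   4   4   3   1   0   0   0   0
0.35   0   0   0   0   2   3   2   3   3   2   3   4   3   3   4   3   4   3   1   2   1   0   0   0
0.38   0   0   0   2   4   3   1   2   3   3   4   4   3   3   1   3   1   2   4   2   1   1   0   0
0.41   0   0   2   3   3   3 108 107   3   3   4   2   2   1   3  
[... 2065 characters left out ...]
0.221  0.975]
 [-0.002  0.975 -0.221]
 [-1.    -0.002 -0.   ]]
btn 90 [ 2.34592123e-01  9.98337531e-02  2.07122108e+00 -4.44089210e-16
  9.70537823e-01 -1.43394264e+00]
90 0 [ 0.21  0.27  1.71 -0.    1.16 -1.46]
90 -30 [ 0.21  0.27  1.71 -0.    1.16 -0.94]
90 -60 [ 0.21  0.27  1.71 -0.    1.16 -0.42]
90 -90 [ 0.21  0.27  1.71 -0.    1.16  0.11]
90 -120 [0.21 0.27 1.71 0.   1.16 0.63]
90 -150 [0.21 0.27 1.71 0.   1.16 1.15]
btn -90 [0.23459212 0.09983375 2.07122108 0.         0.97053782 1.70765001]
-90 0 [0.21 0.27 1.71 0.   1.16 1.68]
-90 -30 [0.21 0.27 1.71 0.   1.16 2.2 ]
-90 -60 None
-90 -90 None
-90 -120 [ 0.21  0.27  1.71 -0.    1.16 -2.51]
-90 -150 [ 0.21  0.27  1.71 -0.    1.16 -1.99]
```

Purple jar, kettle and canister are all clear of the planned motion. Next I'll retract, swing to a hover over the button, and check it with the wrist camera.

```bash
cat >> h.py <<'E'
def rot(a):
    y=np.array([np.cos(a),np.sin(a),0]);x=np.array([0,0,-1.]);return R.from_matrix(np.c_[x,y,np.cross(x,y)]).as_rotvec()
th=np.radians(5.6); BTN=np.array([.4975,.1445]); AX=np.array([.636,.158])
E
python3 - <<'E'
from h import *
from cell import manip,inverse_kinematics,cams
q=np.array(inverse_kinematics([*BTN,.2],rot(th+np.pi/2)));print(q)
q0=q.copy(); q0[0]=manip.state()['joint_pos'][0]
manip.set_joints(q0.tolist()); manip.set_joints(q.tolist()); manip.set_gripper(0.0,20)
s=manip.state(); c=cams.capture('wrist'); np.savez('pics/wrist1.npz',**c); cv2.imwrite('pics/wrist1.png',c['image'])
print(s['clock'],s['tool_pos'],s['contact_force'],s['gripper_width'])
W=cloud(c,toolT(s)@np.array(c['T_tool_cam']))
np.save('pics/W1.npy',W)
z=W[...,2]; d=np.hypot(W[...,0]-BTN[0],W[...,1]-BTN[1])
m=(abs(z-.047)<.004)&(d<.022); p=W[m]; v,u=np.nonzero(m)
print(len(p),u.mean(),v.mean(),cv2.minEnclosingCircle(p[:,:2].astype(np.float32)),np.median(p,0))
E
```

```text
[ 0.23459212 -0.00537815  1.97951771  0.          1.1674531  -1.43394264]
4.625 [0.49752476 0.14449785 0.20001024] [-0.1648634   0.464567   -0.76227731] 0.0005854191382905037
525 255.4 179.7657142857143 ((0.49949324131011963, 0.14250226318836212), 0.014785605482757092) [0.49857112 0.14246452 0.04835694]
```

View pics/wrist1.png

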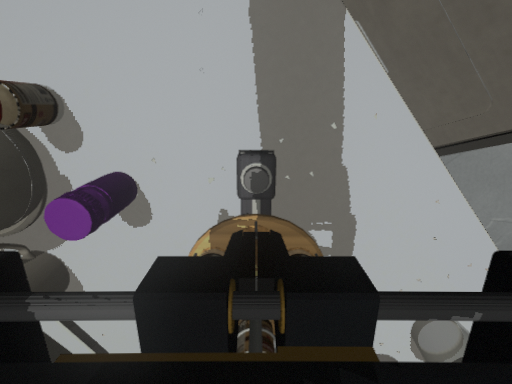

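The wrist view shows the button at (256,180), which puts it at (0.499, 0.1425). That agrees with the other views to about 2 mm. Next I'll press while watching the force.

Run:
```python
from h import *
from cell import manip,cams
b=[.4985,.1438]
manip.move_linear([*b,.08],rate=.12); manip.move_linear([*b,.054],rate=.05); manip.dwell(.2)
f0=manip.state()['contact_force'][2]
z=.050
while z>.034:
    manip.move_linear([*b,z],rate=.03); manip.dwell(.05); s=manip.state(); f=s['contact_force'][2]-f0
    print(round(z,4),s['tool_pos'][2].round(4),round(f,2))
    if f>9: break
    z-=.0015 if f<3 else .0007
manip.dwell(.2); s=manip.state(); print(s['tool_pos'],s['contact_force'][2]-f0)
manip.move_linear([*b,.07],rate=.06); manip.dwell(.2); s=manip.state()
print(s['clock'],s['tool_pos'],s['contact_force'])
c=cams.capture('scene'); cv2.imwrite('pics/s2.png',cv2.resize(c['image'][170:250,170:300],None,fx=5,fy=5,interpolation=cv2.INTER_CUBIC))
c=cams.capture('side'); cv2.imwrite('pics/s3.png',cv2.resize(c['image'][170:290,160:330],None,fx=4.5,fy=4.5,interpolation=cv2.INTER_CUBIC))
```

```text
0.05 0.0499 -0.03
0.0485 0.0485 1.13
0.047 0.0472 1.74
0.0455 0.0456 1.64
0.044 0.0441 2.08
0.0425 0.0426 2.03
0.041 0.041 3.06
0.0403 0.0404 3.23
0.0396 0.04 5.83
0.0389 0.0397 10.02
[0.49853619 0.14383645 0.03974634] 9.145744748316321
10.7917 [0.4980426  0.14367784 0.06948519] [-0.60190144  0.84366001 -0.04250195]
```

Run:
```python
from h import *
from cell import manip,cams
s=manip.state(); manip.move_linear([.49,.1435,.27],rate=.2); manip.set_gripper(0.07,20)
s=manip.state(); c=cams.capture('wrist'); print(s['clock'],s['tool_pos'])
cv2.imwrite('pics/w4.png',cv2.resize(c['image'][100:340,150:370],None,fx=2.5,fy=2.5,interpolation=cv2.INTER_CUBIC))
c=cams.capture('scene'); cv2.imwrite('pics/s4.png',cv2.resize(c['image'][110:240,170:300],None,fx=4.5,fy=4.5,interpolation=cv2.INTER_CUBIC))
```

```text
13.1417 [0.49000213 0.14349847 0.27001794]
```

View pics/w4.png

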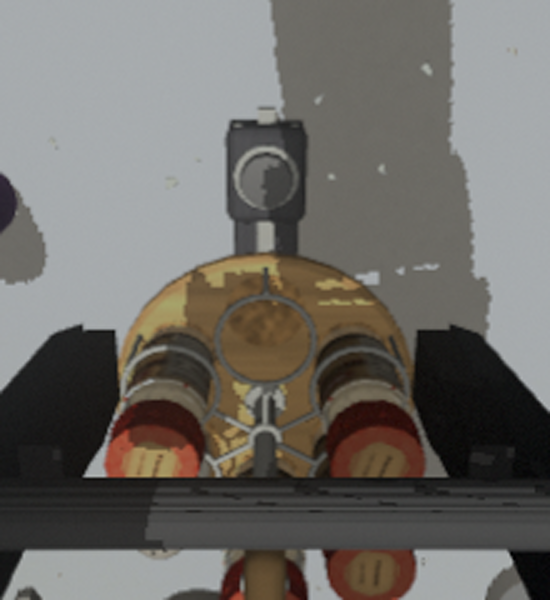

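View pics/s4.png

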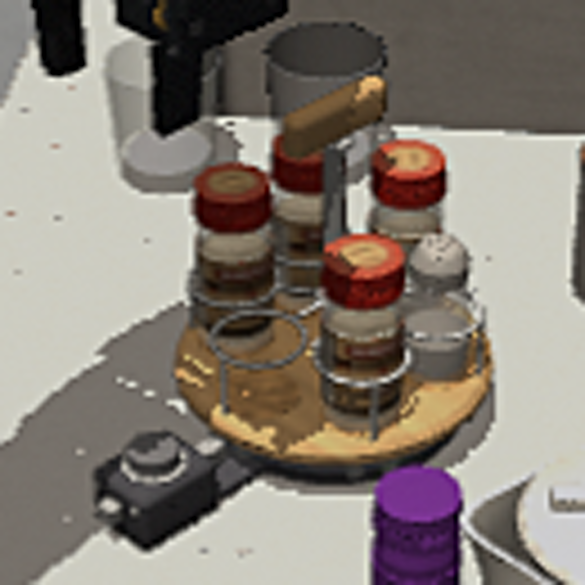

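The bolt's tail now shows at the front of the box (267,115 in the wrist crop) and the button is up. The shaker is confirmed as the pierced dome at (440,265) in the scene crop. Next I'll hover over the handle and refine its position.

Run:
```python
from h import *
from cell import manip,cams
def look(nm):
    s=manip.state(); c=cams.capture('wrist'); W=cloud(c,toolT(s)@np.array(c['T_tool_cam']))
    cv2.imwrite(f'pics/{nm}.png',c['image']); return W,c
manip.move_linear([.56,.15,.30],rate=.2)
W,c=look('w5')
d=np.hypot(W[...,0]-AX[0],W[...,1]-AX[1]); m=(d<.055)&(abs(W[...,2]-.212)<.004); p=W[m]
print(len(p), cv2.minAreaRect(p[:,:2].astype(np.float32)) if len(p)>5 else None, manip.state()['clock'])
hsv=cv2.cvtColor(c['image'],cv2.COLOR_BGR2HSV); wood=(hsv[...,0]>8)&(hsv[...,0]<25)&(hsv[...,1]>90)
m=wood&(abs(W[...,2]-.041)<.006); p=W[m]; h=cv2.convexHull(p[:,:2].astype(np.float32))[:,0]; r=np.hypot(*(h-AX).T); print(len(p),circ(h[r>.085].astype(float)),p.min(0),p.max(0))
```

```text
741 ((0.6315511465072632, 0.1551589071750641), (0.056120339781045914, 0.015193337574601173), 5.055683135986328) 13.825
3407 (array([0.59053156, 0.04610373]), np.float64(0.17852093157552434)) [ 0.45563627 -0.10213353  0.03509636] [0.72370062 0.24530679 0.04692098]
```

View pics/w5.png

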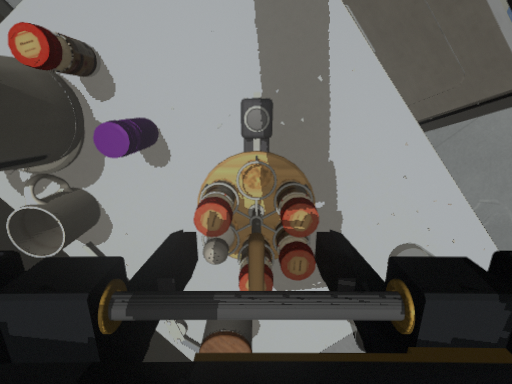

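```bash
cat >> h.py <<'E'
AX=np.array([.6375,.157]); th=np.radians(5.4)
E
python3 - <<'E'
from h import *
from cell import manip,cams,inverse_kinematics
ro=rot(th+np.pi/2)
manip.move_linear([*AX,.27],rate=.2,rot=ro); manip.set_gripper(.05,20)
manip.move_linear([*AX,.178],rate=.1)
s=manip.state(); print(s['contact_force'])
manip.set_gripper(0.0,20); s=manip.state(); print(s['gripper_width'],s['contact_force'],s['moment'],s['clock'])
q=np.array(s['joint_pos']); 
for k in range(1,9):
    q1=q.copy(); q1[5]=q[5]+np.radians(15*k); manip.set_joints(q1.tolist())
    s=manip.state(); print(k,s['joint_pos'][5].round(3),np.round(s['contact_force'],1),np.round(s['moment'],2),s['gripper_width'],s['clock'])
    if np.linalg.norm(s['contact_force'])>20: break
manip.dwell(.3)
for n,b in [('scene',(110,240,170,300)),('side',(170,290,160,330))]:
    c=cams.capture(n); np.savez(f'pics/{n}6.npz',**c); a=c['image'][b[0]:b[1],b[2]:b[3]]; cv2.imwrite(f'pics/{n}6.png',cv2.resize(a,None,fx=4.5,fy=4.5,interpolation=cv2.INTER_CUBIC))
E
```

```text
[ 0.30236073 -0.1023025  -0.29136503]
0.015512319387943235 [-0.35740612  1.6712114   0.45421082] [ 0.26497496  0.04080599 -0.02011851] 16.55
1 -1.203 [0. 2. 0.] [ 0.26 -0.01  0.  ] 0.01575412633622682 16.9083
2 -0.943 [0.7 2.4 0.2] [ 0.39 -0.02  0.01] 0.01572879265982237 17.2667
3 -0.682 [ 0.8  4.4 -0.2] [ 0.62 -0.18  0.03] 0.015755777259307872 17.625
4 -0.419 [ 1.3  3.8 -0.6] [ 0.71 -0.22  0.01] 0.015828705385874553 17.9833
5 -0.157 [ 2.6  4.2 -1.3] [ 0.69 -0.26  0.01] 0.015620838083455931 18.3417
6 0.104 [ 2.7  3.9 -2.2] [ 0.7  -0.38 -0.01] 0.015758171055686526 18.7
7 0.366 [ 3.7  5.6 -2.5] [ 0.7  -0.43 -0.05] 0.015583740322899397 19.0583
8 0.628 [ 4.5  4.5 -2.1] [ 0.74 -0.49 -0.03] 0.015804409303465525 19.4167
```

View pics/scene6.png

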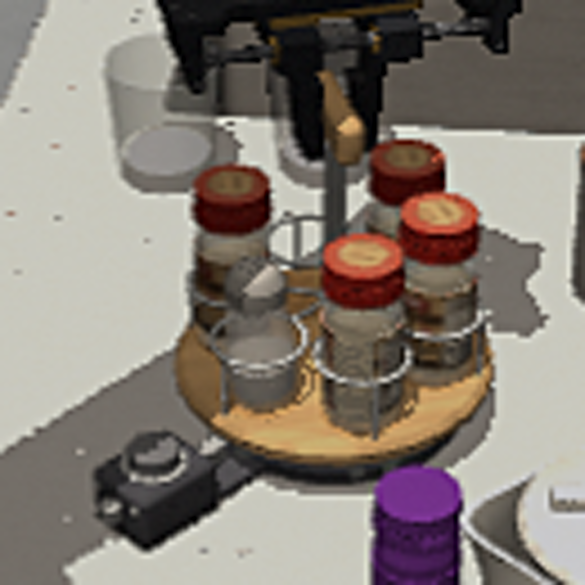

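View pics/side6.png

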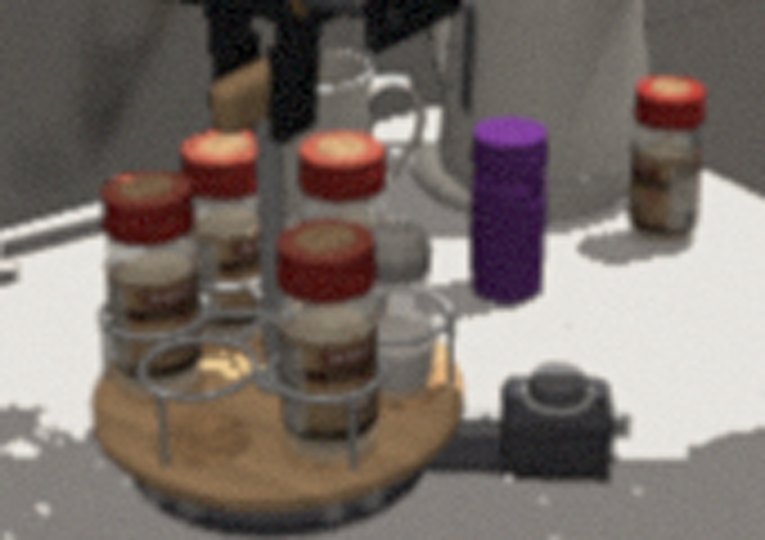

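Run:
```python
from h import *
from cell import manip,cams
F=AX-.06*np.array([np.cos(th),np.sin(th)]); print('front',F)
Rf=np.array([[np.cos(th),np.sin(th)],[-np.sin(th),np.cos(th)]])
for n in ['scene','side']:
    c=np.load(f'pics/{n}6.npz',allow_pickle=True); W=cloud(c)
    d=np.hypot(*(W[...,:2]-F).transpose(2,0,1)); m=(d<.035)&(W[...,2]>.112)&(W[...,2]<.14); p=W[m]; v,u=np.nonzero(m)
    hsv=cv2.cvtColor(c['image'],cv2.COLOR_BGR2HSV)[m]; g=hsv[:,1]<80; p=p[g]
    if len(p)<5: print(n,len(p));continue
    # sphere-ish: enclosing circle & apex
    (x,y),r=cv2.minEnclosingCircle(p[:,:2].astype(np.float32)); top=p[p[:,2]>np.percentile(p[:,2],80)].mean(0)
    print(n,len(p),u[g].mean(),v[g].mean(),'enc',x,y,r,'rel',Rf@(np.array([x,y])-F),'top',top,Rf@(top[:2]-F),p[:,2].max())
s=manip.state();print(s['joint_velocities'],s['tool_pos'])
```

```text
front [0.57776628 0.1513535 ]
scene 126 226.07142857142858 172.015873015873 enc 0.5809959173202515 0.15898175537586212 0.026740659028291702 rel [0.00393318 0.00729046] top [0.57548503 0.15163989 0.1286429 ] [-0.00224418  0.0004998 ] 0.13082923723408368
side 133 248.64661654135338 224.00751879699249 enc 0.5749003887176514 0.15868116915225983 0.01517995074391365 rel [-0.00216358  0.00756485] top [0.57787884 0.1537402  0.1285957 ] [0.00033667 0.00236552] 0.1295130850243964
[-6.88088006e-05 -3.30913998e-04  4.32886847e-05 -1.96923888e-04
  5.44521894e-04 -5.19806695e-04] [0.63860986 0.15803361 0.17823462]
```

The shaker's dome stands at the front place, within about 2 mm sideways and in depth in both views. Its hoop is also where the empty front hoop was at the start. All the jars are upright, the button is up, the bolt's tail is out, the grip is closed on the bar and the arm is still. I'm handing in.

Run:
```python
from cell import manip,order
s=manip.state();print(s['clock'],s['gripper_width'],s['contact_force'],abs(s['joint_velocities']).max())
order.close_job()
```

```text
19.8167 0.015962684364444542 [ 3.20613245  5.12943158 -2.38825292] 0.0005445218944810498
the job is handed in; nothing more can be done
```

I unlocked the carousel, turned it about 120° clockwise by its bar handle, and handed the job in at 19.8 s with the shaker at the front and the grip still closed. No verdict was reported.

- **Button:** I pressed it to its stop (tip at about 0.040 m, 10 N peak) and let it go. Afterwards the pictures showed it up again, with the bolt's tail out at the front of the box.
- **Shaker position:** before hand-in its top lay within about 2.4 mm sideways and 2.3 mm in depth of the front place in both the scene and side views. Simple outline circles gave up to 7.6 mm sideways. I trusted the tops, because each camera sees only one side of the shaker, and its hoop stood within about 2 mm of where the empty front hoop had been.
- **Jars:** all five looked upright in their places. Nothing touched the mug or the loose jar, but I did not re-measure where they stand.
- **Hold:** the fingers were commanded to grip the bar at 20 N, with a reading of 16 mm open on the 16 mm bar. Joint speeds were below 0.001 rad/s. About 6 N of sideways force remains on the wrist because the grip is about 1 mm off the axis.

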